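Find the loaded spares boxes by weight and tip out their wheels for the count

TASK

Before the line restarts, every spare conveyor wheel has to be in the steel tray to be counted. Two of the three green drop-front boxes hold wheels and the third is clean and empty, but shut they look alike: lift them in turn to feel which are loaded, tip each loaded one front-down over the tray so that its front falls open and both its wheels slide out into the tray, and put every box back level where it stood, the emptied ones with the front left down. Do not open the empty box, and do not disturb the things lying around.

Things in the scene. Friction and masses are not known exactly. Their poses are not given: they have to be found in the camera images.
- box_1: one of three identical shut green plastic boxes, 116 mm long (x), 64 wide (y; grip here), 60 high, walls 3, floor 5. Origin: centre of the underside, z up; -x points to the front, the end with the drop panel. Empty it weighs 145 to 175 g; the two loaded ones (drawn afresh each time, not told) hold two loose wheels, 260 g more
- box_1_front (a joint): drop panel of box_1, 49 mm high, hinged at its lower edge 55 mm in front of the origin, 5 mm up. 0: shut, leaning 20 degrees inwards, kept shut by its weight. 1.92 rad: dropped in line with the floor, a chute ending 104 mm in front of the origin. It stays shut up to some 25 degrees nose-down, falls open past some 40, and stays open when levelled; wheels slide at 25 to 40 degrees
- box_2: one of three identical shut green plastic boxes, 116 mm long (x), 64 wide (y; grip here), 60 high, walls 3, floor 5. Origin: centre of the underside, z up; -x points to the front, the end with the drop panel. Empty it weighs 145 to 175 g; the two loaded ones (drawn afresh each time, not told) hold two loose wheels, 260 g more
- box_2_front (a joint): drop panel of box_2, 49 mm high, hinged at its lower edge 55 mm in front of the origin, 5 mm up. 0: shut, leaning 20 degrees inwards, kept shut by its weight. 1.92 rad: dropped in line with the floor, a chute ending 104 mm in front of the origin. It stays shut up to some 25 degrees nose-down, falls open past some 40, and stays open when levelled; wheels slide at 25 to 40 degrees
- box_3: one of three identical shut green plastic boxes, 116 mm long (x), 64 wide (y; grip here), 60 high, walls 3, floor 5. Origin: centre of the underside, z up; -x points to the front, the end with the drop panel. Empty it weighs 145 to 175 g; the two loaded ones (drawn afresh each time, not told) hold two loose wheels, 260 g more
- box_3_front (a joint): drop panel of box_3, 49 mm high, hinged at its lower edge 55 mm in front of the origin, 5 mm up. 0: shut, leaning 20 degrees inwards, kept shut by its weight. 1.92 rad: dropped in line with the floor, a chute ending 104 mm in front of the origin. It stays shut up to some 25 degrees nose-down, falls open past some 40, and stays open when levelled; wheels slide at 25 to 40 degrees
- tray: open stainless parts tray, fixed, 180 mm (its x) by 140 mm (its y), 45 mm high, walls 4 mm. Origin: centre of its underside, on the table; z up. The wheels to go in it are 47 mm across, 16 mm thick, 130 g each, four in all, hidden in the boxes at first
- tape_roll: brown tape roll lying flat, 104 mm across, 48 mm high; a bystander. Origin: centre of its underside
- label_roll: white label roll standing on end, 69 mm across, 60 mm high; a bystander. Origin: centre of its underside
- marker_red: red and white marker pen, 134 mm long, 19 mm thick; a bystander. Origin: centre of its underside
- marker_black: black and white marker pen, 134 mm long, 19 mm thick; a bystander. Origin: centre of its underside
- label_printer: black and grey label printer, fixed, about 190 mm deep (away from the robot), 235 mm wide and 155 mm high. Origin: on the table, midway front to back, its sides 100 mm to the left and 135 mm to the right as the robot sees it. Some 200 mm beyond this origin stands the frame of the wheel conveyor, which is higher

How it is judged:
By the outcome, as a careful person would: the job done as asked, in the order asked, and still so for the second after the job is handed in, with the robot touching nothing.
It also fails if it takes over 72 s, if anything falls off the work surface, if the arm or the gripper's body presses on something with over 40 N, if the wrist force passes 120 N, or if a joint passes its speed limit or range.

ROBOT

A 6-joint arm with a two-finger parallel gripper is mounted at the origin on a cart in front of the work surface, level with it; the furniture and walls round the work are solid. World frame = base frame: x ahead of the robot, y to its left, z up, the work surface at z = 0. Lengths are in m, angles in rad, forces in N, time in s.
With the tool pointing down it reaches from about 0.35 to 0.925 m from the base axis. Payload 6.4 kg.
Tool frame: the origin (TCP) lies at the very end of the fingers, on their centre line; the grasp point (between the pads) lies grasp_offset behind it (grasp_offset is the distance from the TCP to the grasp point, in m); z points along the fingers, y is the line along which they close (so a half turn about z gives the same grasp; the last joint's range is limited). The gripper opens to 85 mm and grips with 20 to 120 N. Pads are 22 mm wide; open, the fingers measure 114 mm over their backs; the gripper's body (76 mm by 85 mm) begins 54 mm behind the grasp point. The pads swing forward as they close: fully open they stand 13 mm farther back than shut.
Start: joints at [0.945, 0.245, 1.558, -0, 1.339, -0.174], TCP at [0.284, 0.585, 0.231] pointing down, gripper open.
Joint ranges: [-3.13, 3.13], [-1.02, 2.26], [0.13, 2.54], [-0.95, 4.09], [0.21, 2.88], [-2.74, 2.74]. Speed limits (rad/s): [2.57, 2.57, 3.14, 3.14, 3.14, 3.14].

INTERFACE

Orientations are given as a rotation vector (axis times angle).
In Python, from station import read_state, get_image, calibration, hand_in, spot_in, outline_of, spot_point, grasp_offset gives the robot as it stands.
- The arm moves only by the tool move_arm, never from a script. Its argument "targets" is a list of rows, each a list of 7 numbers: the shift along the tool's x, y, z in m, then the turn, a rotation vector about the tool's x, y, z in degrees, then the closure, from 0 (fully open) to 1 (shut). A call has exactly 8 rows; each row is the pose to reach, as a shift and turn from the pose commanded when the call began, along the tool's axes at that moment; what a row does not reach only later rows make up. A row lasts 1/8 s, in which the tool goes at most 62.5 mm and 10.7 degrees, less where a joint would pass 70% of its speed; a pose out of reach is approached as far as the arm can. A call with a gripper value outside its range is refused whole. The fingers move at their own pace and stop on an object; "force" is the grip in N (left out, the last holds). Time passes only in rows, so rows that repeat a pose let the fingers close, or fill a call up. It gives the time, the measured TCP pose, the force, the opening and the grip force at its end, in the units of the state.
- read_state(): the state, without advancing time (a new reading comes with each control period).
- get_image(name): name is "scene" or "top" or "wrist"; returns the picture (400x640x3 uint8, red, green, blue); there is no depth.
- calibration(name): a dict with "intrinsics" (3x3 intrinsics, pixels), "dist" ([k1, k2, p1, p2, k3] as OpenCV has them; the pictures are not rectified), "R" (3x3) and "t" (3): a world point X has camera coordinates R X + t; the wrist camera has in their place "tool_from_camera" (4x4, takes a point from camera to tool coordinates, whose origin is the TCP and whose axes are the flange's). Camera axes: x right, y down, z forward; pixel columns grow to the right and rows downward; lengths in m; the calibration is good to about 2 mm. A picture is of the moment at which its call begins: read the wrist's pose just before it. calibration takes no time and is no camera call.
- hand_in(): hands the job in; it is judged then, once.
Trained networks look in the newest picture that a camera, given by its name, has taken for a name from the list of things; names that differ only in an ending like _2 or _b are one class to them, and where a whole thing is asked for, a point or a joint stands for the part that bears it (a point fixed in the world has none). Each returns a list of dicts, best first, with "score" (0 to 1); they miss things now and then, are a little off and sometimes report something else, mostly with a low value. They report only what shows in the picture. A call takes as long as a camera call.
- spot_in(camera, label): "pixel" ([column, row] in pixels, amid what is visible of it).
- outline_of(camera, label): "pixels" (400x640 bool, what is visible of it) and "pixel" ([column, row] in pixels, amid what is visible of it).
- spot_point(camera, label): "pixel" ([column, row] in pixels: a listed point, or the origin of a listed thing).
The state is a dict: "t": time; "joint_pos": joint angles; "joint_vel": joint speeds; "joint_efforts": joint torques, N m; "tcp_pos": TCP position; "ee_rot": TCP orientation; "force": force on the tool from outside, world axes, zero at the start; "torque": the same for the moment, N m; "opening": opening from 0.0 (shut) to 1.0 (fully open); "grip_force": force on a finger pad.
Only numpy, scipy, OpenCV 4.12 (cv2) and the standard library are available. Lean on these libraries where they do the work, as an engineer would, in place of code of your own. Each camera call takes 0.05 s, during which the arm holds its last target. There are 200 camera calls.

## Working session

There is one attempt and no reset: what is moved stays moved. The work goes in short steps, Python scripts to look and compute and a tool call to move; the robot and the scene stay as the last step left them, time stands still between calls to the robot, and variables do not carry over. Pictures are saved under pics/ and viewed, at most 13 in all, crops included, and the job is handed in when it is done.

Besides the shell and the picture viewer there is one more tool, called as name([rows], argument=value, ...), one row to a line, values as JSON. move_arm: Moves the arm, as the interface text tells. Its arguments: {"type":"object","properties":{"targets":{"type":"array"},"force":{"type":"number"}},"required":["targets"]}

```bash
ls; mkdir -p pics; cat > h.py <<'E'
import numpy as np, cv2
from scipy.spatial.transform import Rotation as Ro
from station import *
def cam(n):
    c=calibration(n); K=np.array(c['intrinsics']); d=np.array(c['dist'])
    if n=='wrist':
        s=read_state(); T=np.eye(4); T[:3,:3]=Ro.from_rotvec(s['ee_rot']).as_matrix(); T[:3,3]=s['tcp_pos']
        W=T@np.array(c['tool_from_camera']); R=W[:3,:3].T; t=-R@W[:3,3]
    else: R=np.array(c['R']); t=np.array(c['t'])
    return K,d,R,t
def ray(c,px):
    K,d,R,t=c; u=cv2.undistortPoints(np.array([[px]],float),K,d)[0,0]
    v=R.T@np.array([u[0],u[1],1]); return -R.T@t, v/np.linalg.norm(v)
def onz(c,px,z):
    o,v=ray(c,px); return o+v*(z-o[2])/v[2]
def tri(*cp):
    A=np.zeros((3,3));b=np.zeros(3)
    for c,p in cp:
        o,v=ray(c,p); P=np.eye(3)-np.outer(v,v); A+=P;b+=P@o
    return np.linalg.solve(A,b)
def proj(c,X):
    K,d,R,t=c; return cv2.projectPoints(np.array(X,float).reshape(-1,3),cv2.Rodrigues(R)[0],t,K,d)[0][:,0]
E
python3 - <<'E'
from h import *
np.set_printoptions(precision=3,suppress=True)
s=read_state(); print(s,grasp_offset)
ims={}
for n in ['scene','top']:
    im=get_image(n); cv2.imwrite(f'pics/{n}0.png',im[:,:,::-1]); c=cam(n); print(n,ray(c,(320,200)))
    for l in ['box_1','tray','tape_roll','label_roll','marker_red','marker_black','label_printer']:
        for r in spot_point(n,l): print(l,np.array(r['pixel']),round(r['score'],2),onz(c,r['pixel'],0))
    for r in outline_of(n,'box_1')+outline_of(n,'tray'):
        m=r['pixels'].astype(np.uint8); print('outl',np.array(r['pixel']),r['score'],cv2.minAreaRect(cv2.findNonZero(m)))
E
```

```text
pics
{'t': 0.0, 'joint_pos': array([ 0.945,  0.246,  1.559, -0.   ,  1.339, -0.174]), 'joint_vel': array([ 0.001,  0.   ,  0.001, -0.001,  0.   , -0.   ]), 'joint_efforts': array([ -0.   , -42.951, -32.613,  -0.   ,   0.005,  -0.   ]), 'tcp_pos': array([0.283, 0.584, 0.23 ]), 'ee_rot': array([-0.703, -3.061,  0.003]), 'force': array([-0.431, -0.215, -0.481]), 'torque': array([ 0.02 , -0.02 ,  0.053]), 'grip_force': 0.0, 'opening': 1.0019739130009413} 0.0187
scene (array([-0.285, -0.512,  0.652]), array([ 0.713,  0.458, -0.531]))
box_1 [294.9 175. ] 0.91 [0.668 0.186 0.   ]
box_1 [219.4 211.7] 0.86 [0.407 0.241 0.   ]
box_1 [402.6 274.7] 0.56 [ 0.43  -0.258  0.   ]
tray [271.1 227.5] 0.95 [0.421 0.084 0.   ]
tape_roll [333.6 251.8] 0.96 [ 0.42  -0.093  0.   ]
label_roll [439.9 224.7] 0.69 [ 0.648 -0.261  0.   ]
marker_red [238.5 179.3] 0.54 [0.562 0.311 0.   ]
marker_red [217.8 207.8] 0.28 [0.419 0.257 0.   ]
marker_black [317.7 189.7] 0.47 [0.632 0.085 0.   ]
outl [292.8 167. ] 0.95 ((291.3380432128906, 165.21072387695312), (30.293407440185547, 48.75563430786133), 60.75117111206055)

[... 825 characters left out ...]
142.5] 0.94 [ 0.638 -0.255  0.   ]
marker_red [191.5 162.8] 0.65 [0.575 0.322 0.   ]
marker_black [289.3 136.3] 0.61 [0.646 0.086 0.   ]
outl [209.7 220.6] 0.84 ((210.5, 223.0), (54.0, 33.0), 90.0)
outl [245.6 124.4] 0.83 ((242.89410400390625, 121.97647094726562), (32.539573669433594, 54.015689849853516), 12.528807640075684)
outl [429.9 226.5] 0.79 ((432.6723937988281, 223.22299194335938), (51.39618682861328, 35.33850860595703), 64.17900848388672)
outl [285.2 223.9] 0.56 ((284.8553161621094, 224.1915740966797), (82.17745208740234, 67.94293212890625), 85.42607879638672)
outl [444.1 241.1] 0.3 ((444.10003662109375, 241.7000274658203), (4.919349193572998, 21.913463592529297), 63.43495178222656)
```

```bash
python3 - <<'E'
import cv2
a=cv2.imread('pics/top0.png')[60:320,140:500]; cv2.imwrite('pics/topc.png',cv2.resize(a,None,fx=2.2,fy=2.2,interpolation=cv2.INTER_CUBIC))
E
```

```text
(no output)
```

View pics/topc.png

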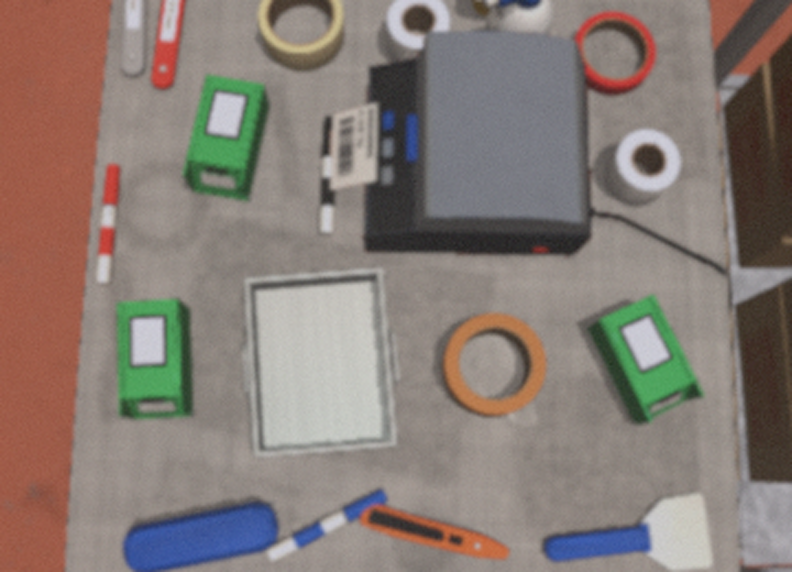

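View pics/scene0.png

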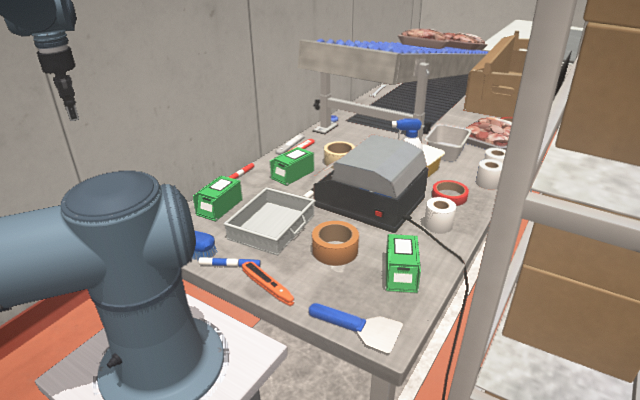

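The top view shows all three boxes with their fronts towards the robot: A at pixel (245,125), B at (210,221) and C at (430,224). The tray is at (285,225), the tape roll at (362,227) and the printer behind. The scene view agrees. Next I fit the box and tray poses in both views.

```bash
cat > fit.py <<'E'
from h import *
from scipy.optimize import minimize
def green(im):
    h=cv2.cvtColor(im,cv2.COLOR_RGB2HSV); return cv2.inRange(h,(45,90,40),(80,255,255))
def hullmask(c,p,dims,sc=4):
    x,y,z,w=p; L,W,H=dims; R=Ro.from_euler('z',w).as_matrix()
    P=np.array([[a*L/2,b*W/2,d*H] for a in(-1,1) for b in(-1,1) for d in(0,1)])@R.T+[x,y,z]
    m=np.zeros((400,640),np.uint8)
    cv2.fillConvexPoly(m,np.int32(np.round(cv2.convexHull(proj(c,P).astype(np.float32))*16)),255,cv2.LINE_AA,4); return m/255.
def fit(masks,p0,dims):
    def f(p):
        e=0
        for c,m in masks:
            h=hullmask(c,p,dims); e+=np.abs(h-m).sum()/m.sum()
        return e
    best=None
    for w in (-.12,0,.12):
        q=np.array(p0,float); q[3]+=w
        r=minimize(f,q,method='Nelder-Mead',options=dict(initial_simplex=np.vstack([q]+[q+d for d in np.diag([.015,.015,.008,.15])]),xatol=1e-4,fatol=1e-5,maxiter=400))
        if best is None or r.fun<best.fun: best=r
    return best
def boxmask(im,c,p):
    g=green(im); u=proj(c,[p[0],p[1],.03])[0]; k=np.zeros_like(g); cv2.circle(k,tuple(int(v) for v in u),48,255,-1)
    g=g&k; g=cv2.morphologyEx(g,cv2.MORPH_OPEN,np.ones((2,2)))
    h=cv2.convexHull(cv2.findNonZero(g)); m=np.zeros_like(g); cv2.fillConvexPoly(m,h,1); return m.astype(float)
E
python3 - <<'E'
from fit import *
np.set_printoptions(precision=3,suppress=True)
I={n:cv2.imread(f'pics/{n}0.png')[:,:,::-1].copy() for n in('scene','top')}
for nm,p in dict(A=(.67,.19,0,-.2),B=(.42,.255,0,0),C=(.44,-.255,0,.44)).items():
    ms=[(cam(n),boxmask(I[n],cam(n),p)) for n in I]
    r=fit(ms,p,(.116,.064,.06)); print(nm,r.x[:3],np.degrees(r.x[3]),r.fun)
    for k in (0,1):
        r=fit(ms[k:k+1],p,(.116,.064,.06)); print('   single',r.x[:3],np.degrees(r.x[3]),r.fun)
# tray rim corners from top picture, hand-read on the 2.2x crop (at z=.045)
c=cam('top')
K=[onz(c,(140+u/2.2,60+v/2.2),.045) for u,v in((246,279),(382,271),(395,443),(256,454))]
print(np.array(K),np.mean(K,0))
ms=[(cam('top'),None)]
print('printer front',[onz(c,(140+u/2.2,60+v/2.2),.05)[:2] for u,v in((366,240),(588,245))], [onz(c,(140+u/2.2,60+v/2.2),.01)[:2] for u,v in((108,165),(103,283),(325,117),(327,232))])
E
```

```text
A [ 0.671  0.196 -0.007] -2.270387198077824 0.2990256111929006
   single [ 0.735  0.242 -0.046] -7.670790884350501 0.040457628834666394
   single [ 0.709  0.215 -0.106] -9.2481813176291 0.08465512956349984
B [ 0.427  0.258 -0.006] 8.768766733716665 0.32840101060273075
   single [ 0.459  0.293 -0.033] 4.9485105119782204 0.029256557504268196
   single [ 0.445  0.296 -0.147] 4.127293154397559 0.1126724291797343
C [ 0.437 -0.253 -0.006] 23.367166427918907 0.42216365830996416
   single [ 0.474 -0.241 -0.036] 25.087950169885698 0.04066081325914729
   single [ 0.462 -0.311 -0.185] 25.538889685700926 0.1291234940578173
[[0.509 0.165 0.045]
 [0.52  0.024 0.045]
 [0.344 0.008 0.045]
 [0.331 0.147 0.045]] [0.426 0.086 0.045]
printer front [array([0.552, 0.042]), array([ 0.551, -0.19 ])] [array([0.643, 0.33 ]), array([0.509, 0.325]), array([0.703, 0.091]), array([0.57 , 0.085])]
```

```bash
python3 - <<'E'
from fit import *
tiles=[]
for nm,p in dict(A=(.671,.196,0,np.radians(-8)),B=(.427,.258,0,np.radians(3)),C=(.437,-.253,0,np.radians(25))).items():
    row=[]
    for n in('top','scene'):
        im=cv2.imread(f'pics/{n}0.png'); c=cam(n); u=proj(c,[p[0],p[1],.03])[0].astype(int)
        S=5; x0,y0=u[0]-40,u[1]-32
        t=cv2.resize(im[y0:y0+40*0+64,x0:x0+80],None,fx=S,fy=S,interpolation=cv2.INTER_CUBIC)[:200*2]
        m=boxmask(im[:,:,::-1].copy(),c,p)
        R=Ro.from_euler('z',p[3]).as_matrix()
        P=np.array([[a*.058,b*.032,d*.06] for d in(0,1) for a,b in((-1,-1),(1,-1),(1,1),(-1,1))])@R.T+[p[0],p[1],0]
        q=((proj(c,P)-[x0,y0]+.5)*S).astype(int)
        for d,col in((0,(255,0,0)),(4,(0,0,255))): cv2.polylines(t,[q[d:d+4]],True,col,1)
        cs,_=cv2.findContours(m.astype(np.uint8),cv2.RETR_EXTERNAL,cv2.CHAIN_APPROX_NONE)
        cv2.polylines(t,[((cs[0][:,0]-[x0,y0]+.5)*S).astype(int)],True,(0,255,255),1)
        row.append(cv2.resize(t,(250,200)) if 0 else t[20:300])
    tiles.append(np.hstack(row))
o=np.vstack(tiles); print(o.shape); cv2.imwrite('pics/ov.png',cv2.resize(o,(int(600*o.shape[1]/o.shape[0]),600)))
E
```

```text
(840, 800, 3)
```

View pics/ov.png

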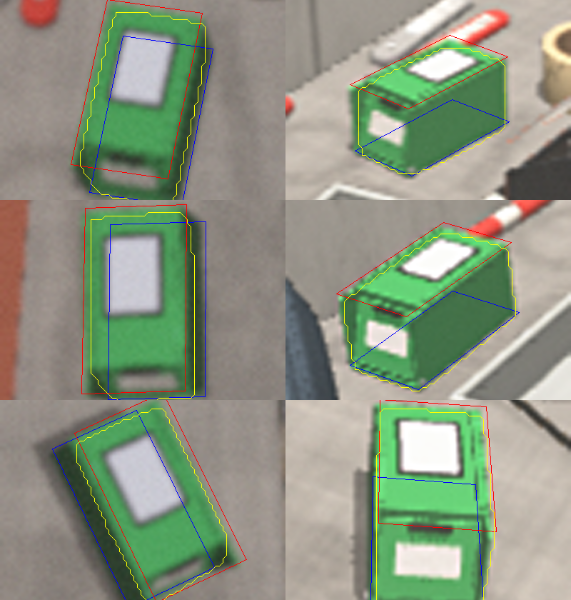

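```bash
sed -i 's/(45,90,40)/(42,70,12)/' fit.py; python3 - <<'E'
from fit import *
np.set_printoptions(precision=4,suppress=True)
I={n:cv2.imread(f'pics/{n}0.png')[:,:,::-1].copy() for n in('scene','top')}
for nm,p in dict(A=(.67,.19,0,-.2),B=(.42,.255,0,0),C=(.44,-.255,0,.44)).items():
    ms=[(cam(n),boxmask(I[n],cam(n),p)) for n in I]
    r=fit(ms,p,(.116,.064,.06)); print(nm,r.x[:3],np.degrees(r.x[3]),r.fun)
    for k in (0,1):
        f=lambda q:np.abs(hullmask(ms[k][0],(q[0],q[1],0,q[2]),(.116,.064,.06))-ms[k][1]).sum()/ms[k][1].sum()
        q=np.array(p)[[0,1,3]]
        r=minimize(f,q,method='Nelder-Mead',options=dict(initial_simplex=np.vstack([q]+[q+d for d in np.diag([.015,.015,.15])]))); print('   single z0',r.x[:2],np.degrees(r.x[2]),r.fun)
s=np.mean([1])
E
```

```text
A [ 0.671   0.1952 -0.0061] -5.5750852696475475 0.18530589997854274
   single z0 [0.6649 0.1893] -3.3556411517169407 0.08112100103199173
   single z0 [0.6667 0.1938] -5.230715934129509 0.1203722578140167
B [ 0.4264  0.258  -0.0055] 7.430161489412183 0.1956979167526816
   single z0 [0.4221 0.2515] 9.592463099512353 0.07074306745351862
   single z0 [0.4244 0.257 ] 6.906901823907286 0.1372365124244305
C [ 0.4355 -0.2536 -0.0042] 23.755162173378814 0.19263623367153043
   single z0 [ 0.4328 -0.255 ] 23.62310664667882 0.07043228744307904
   single z0 [ 0.4334 -0.252 ] 28.041849971656163 0.13358101135190917
```

```bash
cat > plan.py <<'E'
from h import *
np.set_printoptions(precision=3,suppress=True)
def Rt(yaw,tilt=0):
    w=np.radians(yaw); c,s=np.cos(w),np.sin(w)
    return np.array([[-c,-s,0],[-s,c,0],[0,0,-1]]).T.T@Ro.from_euler('y',-tilt,degrees=True).as_matrix() if 1 else 0
def rows(*wps,start=None):
    """each wp: (xyz, yaw, tilt); prints shift mm and turn deg from the pose now (or start)"""
    s=read_state()
    p0,R0=(s['tcp_pos'],Ro.from_rotvec(s['ee_rot']).as_matrix()) if start is None else (np.array(start[0]),Rt(*start[1:]))
    for x,yaw,tilt in wps:
        d=R0.T@(np.array(x)-p0); r=Ro.from_matrix(R0.T@Rt(yaw,tilt)).as_rotvec(degrees=True)
        print('  ',[round(v,4) for v in d],[round(v,1) for v in r],' dist',round(np.linalg.norm(d)*1e3),'mm')
    return
E
python3 - <<'E'
from plan import *
print(Rt(0)); print(calibration('wrist'))
rows(((.40,.256,.23),5,0),((.36,.256,.23),5,0))
E
```

```text
[[-1.  0.  0.]
 [ 0.  1.  0.]
 [ 0.  0. -1.]]
{'intrinsics': array([[337.428,   0.   , 319.7  ],
       [  0.   , 337.428, 202.12 ],
       [  0.   ,   0.   ,   1.   ]]), 'dist': array([-0.012,  0.   ,  0.   ,  0.   ,  0.   ]), 'tool_from_camera': array([[-0.   , -0.962, -0.272,  0.068],
       [ 1.   , -0.   ,  0.   ,  0.001],
       [-0.   , -0.272,  0.962, -0.143],
       [ 0.   ,  0.   ,  0.   ,  1.   ]])}
   [np.float64(-0.2481), np.float64(-0.2451), np.float64(0.0013)] [np.float64(0.0), np.float64(-0.0), np.float64(-30.9)]  dist 349 mm
   [np.float64(-0.2121), np.float64(-0.2625), np.float64(0.0013)] [np.float64(0.0), np.float64(-0.0), np.float64(-30.9)]  dist 338 mm
```

move_arm([
  [-0.06, -0.05, 0, 0, 0, -7, 0],
  [-0.11, -0.095, 0, 0, 0, -14, 0],
  [-0.16, -0.14, 0, 0, 0, -21, 0],
  [-0.21, -0.185, 0, 0, 0, -28, 0],
  [-0.25, -0.22, 0, 0, 0, -31, 0],
  [-0.27, -0.235, 0, 0, 0, -31, 0],
  [-0.27, -0.235, 0, 0, 0, -31, 0],
  [-0.27, -0.235, 0, 0, 0, -31, 0],
], force=60)

```text
t: 2.0
tcp_pos: [0.424, 0.2558, 0.2314]
ee_rot: [-0.14, 3.138, 0.001]
force: [0.3, -0.3, 0.6]
opening: 1.001
grip_force: 0.0
```

```bash
python3 - <<'E'
from plan import *
from fit import *
s=read_state(); print(s['t'],s['tcp_pos'],s['ee_rot'],s['joint_pos'],s['force'])
c=cam('wrist'); im=get_image('wrist'); cv2.imwrite('pics/w1.png',im[:,:,::-1])
p=(.424,.256,0,.08)
g=green(im); g=cv2.morphologyEx(g,cv2.MORPH_OPEN,np.ones((3,3)))
n,l,st,ce=cv2.connectedComponentsWithStats(g); print(st[1:][st[1:,4]>300],ce[1:][st[1:,4]>300]); 
print(proj(c,[[.424,.256,.06]]))
for r in spot_point('wrist','box_1'): print(r, onz(c,r['pixel'],0))
h=cv2.convexHull(cv2.findNonZero((l==1+np.argmax(st[1:,4])).astype(np.uint8))); m=np.zeros_like(g); cv2.fillConvexPoly(m,h,1)
r=fit([(c,m.astype(float))],p,(.116,.064,.06)); print(r.x[:3],np.degrees(r.x[3]),r.fun)
E
```

```text
2.0 [0.424 0.256 0.231] [-0.14   3.138  0.001] [ 0.313 -0.126  1.946  0.     1.322 -1.347] [ 0.335 -0.333  0.623]
[[ 287  120   70  121 5734]
 [ 224  310   66   64 2179]] [[320.919 175.852]
 [254.231 339.987]]
[[319.596 181.296]]
{'pixel': [320.5, 171.2], 'score': 0.69} [0.425 0.257 0.   ]
{'pixel': [259.8, 350.6], 'score': 0.65} [0.671 0.199 0.   ]
[ 0.428  0.258 -0.006] 4.785722539611415 0.011986853097972188
```

View pics/w1.png

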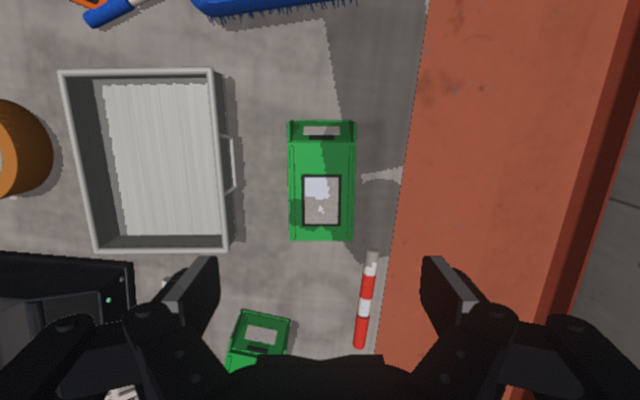

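The wrist view shows box B centred at (321,180) with its front up-image, the tray at left, box A at (258,340) and the red marker at (366,300). The fit is good: (0.427, 0.257), yaw 5°.

move_arm([
  [-0.003, 0.001, 0.05, 0, 0, 0, 0],
  [-0.003, 0.001, 0.105, 0, 0, 0, 0],
  [-0.003, 0.001, 0.155, 0, 0, 0, 0],
  [-0.003, 0.001, 0.19, 0, 0, 0, 0],
  [-0.003, 0.001, 0.21, 0, 0, 0, 0],
  [-0.003, 0.001, 0.219, 0, 0, 0, 0],
  [-0.003, 0.001, 0.219, 0, 0, 0, 0],
  [-0.003, 0.001, 0.219, 0, 0, 0, 0.3],
])

```text
t: 3.1
tcp_pos: [0.4278, 0.2573, 0.0134]
ee_rot: [-0.141, 3.136, 0.001]
force: [-0.2, 0.2, -0.4]
opening: 0.818
grip_force: 0.0
```

move_arm([
  [0, 0, 0, 0, 0, 0, 1],
  [0, 0, 0, 0, 0, 0, 1],
  [0, 0, 0, 0, 0, 0, 1],
  [0, 0, 0, 0, 0, 0, 1],
  [0, 0, 0, 0, 0, 0, 1],
  [0, 0, -0.005, 0, 0, 0, 1],
  [0, 0, -0.02, 0, 0, 0, 1],
  [0, 0, -0.04, 0, 0, 0, 1],
])

```text
t: 4.1
tcp_pos: [0.4264, 0.2565, 0.0528]
ee_rot: [0.14, -3.137, 0.001]
force: [0.2, -0.4, -0.9]
opening: 0.746
grip_force: 66.1
```

move_arm([
  [0, 0, -0.01, 0, 0, 0, 1],
  [0, 0, -0.02, 0, 0, 0, 1],
  [0, 0, -0.02, 0, 0, 0, 1],
  [0, 0, -0.02, 0, 0, 0, 1],
  [0, 0, -0.02, 0, 0, 0, 1],
  [0, 0, -0.02, 0, 0, 0, 1],
  [0, 0, -0.02, 0, 0, 0, 1],
  [0, 0, -0.02, 0, 0, 0, 1],
])

```text
t: 5.1
tcp_pos: [0.427, 0.2568, 0.0722]
ee_rot: [0.14, -3.138, 0.0]
force: [-0.5, 1.1, -2.1]
opening: 0.744
grip_force: 66.1
```

```bash
python3 - <<'E'
from plan import *
F=[]
for i in range(8):
    get_image('wrist'); s=read_state(); F.append(np.r_[s['force'],s['torque']])
F=np.array(F);print(F.mean(0),F.std(0),s['opening'],s['joint_pos'])
E
```

```text
[ 0.023 -0.191 -1.376 -0.02  -0.008 -0.001] [0.279 0.625 0.427 0.028 0.019 0.018] 0.7414519750778861 [ 0.313  0.104  2.041 -0.     0.997 -1.347]
```

B weighs about 145 g, so it is the empty one. I put it back unopened and go to A.

move_arm([
  [0, 0, 0.02, 0, 0, 0, 1],
  [0, 0, 0.04, 0, 0, 0, 1],
  [0, 0, 0.053, 0, 0, 0, 1],
  [0, 0, 0.059, 0, 0, 0, 1],
  [0, 0, 0.06, 0, 0, 0, 1],
  [0, 0, 0.06, 0, 0, 0, 0],
  [0, 0, 0.06, 0, 0, 0, 0],
  [0, 0, 0.06, 0, 0, 0, 0],
])

```text
t: 6.5
tcp_pos: [0.4272, 0.2568, 0.0124]
ee_rot: [-0.14, 3.138, 0.0]
force: [0.0, 0.1, 0.5]
opening: 1.0
grip_force: 0.0
```

move_arm([
  [0, 0, -0.03, 0, 0, 0, 0],
  [0, 0, -0.08, 0, 0, 0, 0],
  [0, 0, -0.13, 0, 0, 0, 0],
  [-0.03, -0.005, -0.18, 0, 0, 0, 0],
  [-0.08, -0.02, -0.2, 0, 0, 3, 0],
  [-0.13, -0.04, -0.21, 0, 0, 6, 0],
  [-0.19, -0.06, -0.21, 0, 0, 9, 0],
  [-0.235, -0.08, -0.21, 0, 0, 11, 0],
])

```text
t: 7.5
tcp_pos: [0.6702, 0.1973, 0.2222]
ee_rot: [0.164, 3.137, 0.0]
force: [0.3, -0.7, 0.3]
opening: 1.0
grip_force: 0.0
```

move_arm([
  [-0.002, 0, 0, 0, 0, 0, 0],
  [-0.002, 0, 0, 0, 0, 0, 0],
  [-0.002, 0, 0, 0, 0, 0, 0],
  [-0.002, 0, 0, 0, 0, 0, 0],
  [-0.002, 0, 0, 0, 0, 0, 0],
  [-0.002, 0, 0, 0, 0, 0, 0],
  [-0.002, 0, 0, 0, 0, 0, 0],
  [-0.002, 0, 0, 0, 0, 0, 0],
])

```text
t: 8.5
tcp_pos: [0.6702, 0.1978, 0.2223]
ee_rot: [-0.161, -3.137, 0.0]
force: [0.7, 0.6, 0.8]
opening: 1.001
grip_force: 0.0
```

```bash
cat > see.py <<'E'
import sys
from plan import *
from fit import *
def see(p,name,dims=(.116,.064,.06)):
    s=read_state(); c=cam('wrist'); im=get_image('wrist'); cv2.imwrite(f'pics/{name}.png',im[:,:,::-1])
    print(s['t'],s['tcp_pos'],s['ee_rot'],s['joint_pos'])
    g=green(im); g=cv2.morphologyEx(g,cv2.MORPH_OPEN,np.ones((3,3)))
    n,l,st,ce=cv2.connectedComponentsWithStats(g); u=proj(c,[[p[0],p[1],.05]])[0]
    k=1+np.argmin(np.where(st[1:,4]>800,np.linalg.norm(ce[1:]-u,axis=1),1e9)); print(st[k])
    h=cv2.convexHull(cv2.findNonZero((l==k).astype(np.uint8))); m=np.zeros_like(g); cv2.fillConvexPoly(m,h,1)
    r=fit([(c,m.astype(float))],p,dims); print(r.x[:3],np.degrees(r.x[3]),r.fun); return r.x
E
python3 - <<'E'
from see import *
x=see((.67,.195,0,-.1),'w2')
rows(((x[0],x[1],.012),np.degrees(x[3]),0))
E
```

```text
8.5 [0.67  0.198 0.222] [-0.161 -3.137  0.   ] [ 0.125  0.363  1.429 -0.     1.35  -1.343]
[ 281  116   75  127 6078]
[ 0.671  0.195 -0.003] -9.106259289896936 0.015324491242280042
   [np.float64(-0.0007), np.float64(-0.0025), np.float64(0.2102)] [np.float64(-0.0), np.float64(-0.0), np.float64(3.2)]  dist 210 mm
```

View pics/w2.png

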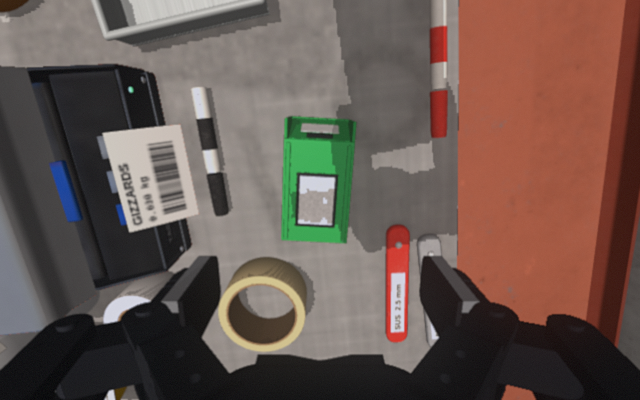

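The wrist view shows box A centred at (320,180), with the marker at (210,150) and the cream roll at (262,305) both clear of the fingers.

move_arm([
  [-0.001, -0.0025, 0.05, 0, 0, 3.2, 0],
  [-0.001, -0.0025, 0.1, 0, 0, 3.2, 0],
  [-0.001, -0.0025, 0.15, 0, 0, 3.2, 0],
  [-0.001, -0.0025, 0.185, 0, 0, 3.2, 0],
  [-0.001, -0.0025, 0.203, 0, 0, 3.2, 0],
  [-0.001, -0.0025, 0.21, 0, 0, 3.2, 0],
  [-0.001, -0.0025, 0.21, 0, 0, 3.2, 0.2],
  [-0.001, -0.0025, 0.21, 0, 0, 3.2, 0.5],
], force=80)

```text
t: 9.55
tcp_pos: [0.6723, 0.1954, 0.0144]
ee_rot: [0.249, 3.128, 0.001]
force: [-0.5, -0.2, -3.6]
opening: 0.742
grip_force: 88.2
```

move_arm([
  [0, 0, 0, 0, 0, 0, 1],
  [0, 0, 0, 0, 0, 0, 1],
  [0, 0, 0, 0, 0, 0, 1],
  [0, 0, 0, 0, 0, 0, 1],
  [0, 0, -0.005, 0, 0, 0, 1],
  [0, 0, -0.02, 0, 0, 0, 1],
  [0, 0, -0.04, 0, 0, 0, 1],
  [0, 0, -0.06, 0, 0, 0, 1],
])

```text
t: 10.55
tcp_pos: [0.6712, 0.1953, 0.0741]
ee_rot: [0.249, 3.131, 0.0]
force: [0.3, -0.8, -3.9]
opening: 0.739
grip_force: 88.5
```

move_arm([
  [0, 0, -0.01, 0, 0, 0, 1],
  [0, 0, -0.02, 0, 0, 0, 1],
  [0, 0, -0.02, 0, 0, 0, 1],
  [0, 0, -0.02, 0, 0, 0, 1],
  [0, 0, -0.02, 0, 0, 0, 1],
  [0, 0, -0.02, 0, 0, 0, 1],
  [0, 0, -0.02, 0, 0, 0, 1],
  [0, 0, -0.02, 0, 0, 0, 1],
])

```text
t: 11.55
tcp_pos: [0.6709, 0.1952, 0.0922]
ee_rot: [-0.249, -3.132, 0.0]
force: [-0.2, 0.4, -4.1]
opening: 0.738
grip_force: 88.6
```

```bash
python3 - <<'E'
from plan import *
F=[]
for i in range(5):
    get_image('wrist'); s=read_state(); F.append(np.r_[s['force'],s['torque']])
F=np.array(F);print(F.mean(0),s['t'],s['opening'],s['tcp_pos'],s['joint_pos'])
# kinematic fit from logged joint sets: r,z in the arm plane
J=np.array([[.945,.246,1.559,0,1.339],[.313,-.126,1.946,0,1.322],[.313,.104,2.041,0,.997],[.125,.363,1.429,0,1.350],s['joint_pos'][:5]])
P=np.array([[.283,.584,.230],[.424,.256,.231],[.427,.257,.072],[.670,.198,.222],s['tcp_pos']])
r=np.hypot(P[:,0],P[:,1]); A=[];b=[]
for j,rr,z in zip(J,r,P[:,2]):
    a,f=j[1],j[1]+j[2]; w=f+j[4]
    # unknown: a1, d1-L (tool straight down), a2, d4, a3 (perp offset of the elbow)
    A+= [[1,0,np.sin(a),np.sin(f),-np.cos(f)],[0,1,np.cos(a),np.cos(f),np.sin(f)]]; b+=[rr,z]
x,res,rk,sv=np.linalg.lstsq(np.array(A),np.array(b),rcond=None); print('a1,d1-L,a2,d4,a3',x,res,sv)
E
```

```text
[ 0.249 -0.174 -4.19  -0.016 -0.    -0.003] 11.8 0.7383664141321646 [0.671 0.195 0.092] [ 0.121  0.495  1.503  0.     1.143 -1.291]
a1,d1-L,a2,d4,a3 [ 0.013  0.02   0.412  0.566 -0.06 ] [0.] [3.846 3.155 0.408 0.219 0.209]
```

A weighs 4.2 N, so it is loaded. Tipping towards the robot would exceed the elbow range, so I turn the box half round and tip it away from the robot, in the arm's plane.

move_arm([
  [0, 0, -0.015, 0, 0, 3, 1],
  [0, 0, -0.045, 0, 0, 10, 1],
  [0.005, -0.005, -0.08, 0, 0, 20, 1],
  [0.02, -0.015, -0.105, 0, 0, 30, 1],
  [0.045, -0.03, -0.12, 0, 0, 40, 1],
  [0.075, -0.045, -0.12, 0, 0, 50, 1],
  [0.105, -0.06, -0.12, 0, 0, 60, 1],
  [0.13, -0.075, -0.12, 0, 0, 70, 1],
])

```text
t: 12.8
tcp_pos: [0.5294, 0.1415, 0.2124]
ee_rot: [2.007, 2.417, 0.0]
force: [0.1, -0.5, -3.4]
opening: 0.743
grip_force: 88.8
```

```bash
python3 - <<'E'
from plan import *
s=read_state(); print(s['tcp_pos'],s['joint_pos'],s['force'])
u=np.array([np.cos(np.radians(10)),np.sin(np.radians(10)),0]); tip=np.array([.39,.08,.055])
def tcp(th,tip):
    t=np.radians(th); f=np.array([*u[:2],0]); ux=-f*np.cos(t)+[0,0,np.sin(t)]; uz=f*np.sin(t)+np.array([0,0,np.cos(t)])
    return tip+.104*ux+.007*uz
print(tcp(55,tip))
rows(((.42,.095,.212),-120,0),((.42,.095,.212),-170,0))
print('tilts from level hover')
rows(*[(.42*(1-k)+k*tcp(55,tip)[0],.095*(1-k)+k*tcp(55,tip)[1],.212*(1-k)+k*tcp(55,tip)[2]) and ((np.array([.42,.095,.212])*(1-k)+k*tcp(55,tip)),-170,55*k) for k in (.2,.4,.6,.8,1)],start=((.42,.095,.212),-170,0))
E
```

```text
[0.529 0.141 0.212] [ 0.054  0.025  1.837 -0.     1.28  -0.131] [ 0.1   -0.528 -3.385]
[0.337 0.071 0.144]
   [np.float64(-0.0255), np.float64(-0.1161), np.float64(0.0004)] [np.float64(0.0), np.float64(0.0), np.float64(40.6)]  dist 119 mm
   [np.float64(-0.0255), np.float64(-0.1161), np.float64(0.0004)] [np.float64(0.0), np.float64(-0.0), np.float64(90.6)]  dist 119 mm
tilts from level hover
   [np.float64(-0.0172), np.float64(0.0019), np.float64(0.0136)] [np.float64(-0.0), np.float64(-11.0), np.float64(0.0)]  dist 22 mm
   [np.float64(-0.0344), np.float64(0.0038), np.float64(0.0271)] [np.float64(0.0), np.float64(-22.0), np.float64(-0.0)]  dist 44 mm
   [np.float64(-0.0516), np.float64(0.0057), np.float64(0.0407)] [np.float64(-0.0), np.float64(-33.0), np.float64(-0.0)]  dist 66 mm
   [np.float64(-0.0689), np.float64(0.0077), np.float64(0.0542)] [np.float64(0.0), np.float64(-44.0), np.float64(-0.0)]  dist 88 mm
   [np.float64(-0.0861), np.float64(0.0096), np.float64(0.0678)] [np.float64(0.0), np.float64(-55.0), np.float64(-0.0)]  dist 110 mm
```

move_arm([
  [-0.004, -0.022, 0, 0, 0, 10, 1],
  [-0.009, -0.045, 0, 0, 0, 20, 1],
  [-0.014, -0.068, 0, 0, 0, 30, 1],
  [-0.02, -0.09, 0, 0, 0, 40, 1],
  [-0.0255, -0.105, 0, 0, 0, 50, 1],
  [-0.0255, -0.116, 0, 0, 0, 60, 1],
  [-0.0255, -0.116, 0, 0, 0, 70, 1],
  [-0.0255, -0.116, 0, 0, 0, 80, 1],
])

```text
t: 13.8
tcp_pos: [0.4215, 0.0947, 0.2126]
ee_rot: [3.091, 0.561, 0.001]
force: [-0.6, 0.2, -4.2]
opening: 0.735
grip_force: 88.8
```

move_arm([
  [0, 0, 0, 0, 0, 6, 1],
  [0, 0, 0, 0, 0, 10.5, 1],
  [0, 0, 0, 0, 0, 10.5, 1],
  [0, 0, 0, 0, 0, 10.5, 1],
  [0, 0, 0, 0, 0, 10.5, 1],
  [0, 0, 0, 0, 0, 10.5, 1],
  [0, 0, 0, 0, 0, 10.5, 1],
  [0, 0, 0, 0, 0, 10.5, 1],
])

```text
t: 14.8
tcp_pos: [0.4216, 0.0947, 0.2123]
ee_rot: [3.129, 0.285, 0.0]
force: [-0.3, 0.4, -3.6]
opening: 0.737
grip_force: 88.8
```

move_arm([
  [-0.0125, 0.001, 0.01, 0, -8, 0, 1],
  [-0.025, 0.003, 0.02, 0, -16, 0, 1],
  [-0.0375, 0.004, 0.03, 0, -24, 0, 1],
  [-0.05, 0.006, 0.039, 0, -32, 0, 1],
  [-0.0565, 0.006, 0.0445, 0, -36, 0, 1],
  [-0.0625, 0.007, 0.049, 0, -40, 0, 1],
  [-0.0665, 0.0075, 0.0525, 0, -42.5, 0, 1],
  [-0.0705, 0.008, 0.0555, 0, -45, 0, 1],
])

```text
t: 15.8
tcp_pos: [0.3539, 0.074, 0.1568]
ee_rot: [2.828, 0.258, -1.173]
force: [-1.0, -0.3, -4.1]
opening: 0.739
grip_force: 89.8
```

```bash
python3 - <<'E'
from plan import *
im=get_image('scene'); cv2.imwrite('pics/s2.png',cv2.resize(im[130:310,150:390,::-1],None,fx=2.5,fy=2.5))
rows(((.340,.073,.146),-170,55),((.338,.073,.150),-170,62)); print(read_state()['joint_pos'],read_state()['force'])
E
```

```text
[np.float64(-0.0022), np.float64(-0.0014), np.float64(0.0164)] [np.float64(0.3), np.float64(-9.8), np.float64(0.3)]  dist 17 mm
   [np.float64(-0.0064), np.float64(-0.0018), np.float64(0.015)] [np.float64(0.3), np.float64(-16.8), np.float64(0.3)]  dist 16 mm
[-0.011  0.185  1.93  -0.14   1.804  1.401] [-1.991 -0.271 -3.899]
```

View pics/s2.png

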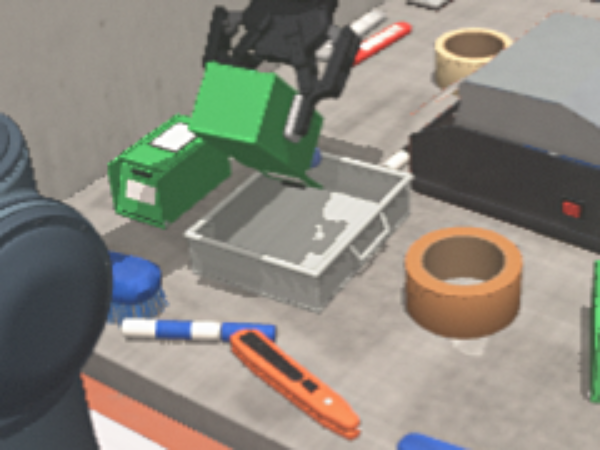

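The box is open over the tray with its chute at (315,185), and a blue wheel is showing at (315,155). I keep tilting.

move_arm([
  [-0.001, -0.0005, 0.006, 0, -3, 0, 1],
  [-0.0015, -0.001, 0.012, 0, -6, 0, 1],
  [-0.002, -0.0015, 0.016, 0, -9.8, 0, 1],
  [-0.002, -0.0015, 0.016, 0, -9.8, 0, 1],
  [-0.002, -0.0015, 0.016, 0, -9.8, 0, 1],
  [-0.002, -0.0015, 0.016, 0, -9.8, 0, 1],
  [-0.004, -0.0015, 0.016, 0, -13, 0, 1],
  [-0.006, -0.0015, 0.015, 0, -16.8, 0, 1],
])

```text
t: 16.85
tcp_pos: [0.3391, 0.0729, 0.1511]
ee_rot: [2.607, 0.237, -1.561]
force: [-0.4, 0.8, -1.8]
opening: 0.739
grip_force: 90.0
```

```bash
python3 - <<'E'
from plan import *
im=get_image('scene'); a=cv2.resize(im[130:310,150:390,::-1],None,fx=1.6,fy=1.6)
im=get_image('top'); b=cv2.resize(im[110:290,230:420,::-1],None,fx=1.6,fy=1.6)
cv2.imwrite('pics/s3.png',np.hstack([a,b]))
F=[]
for i in range(4):
    get_image('top'); s=read_state(); F.append(s['force'])
print(np.mean(F,0),s['t'],s['tcp_pos'],s['opening'])
E
```

```text
[-0.216 -0.165 -1.097] 17.15 [0.339 0.073 0.151] 0.7410672046491062
```

View pics/s3.png

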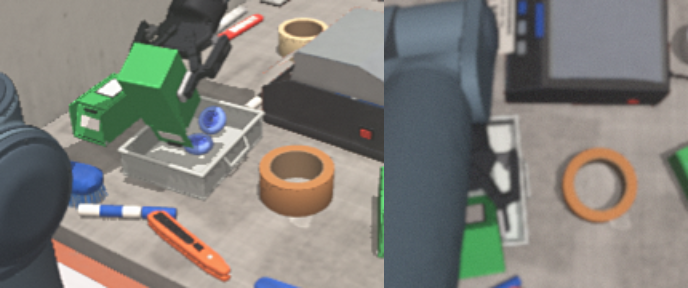

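Both wheels (blue, at (212,120) and (197,143) in the left half) lie in the tray, and the box now weighs about empty. I raise it, level it and return it.

```bash
python3 - <<'E'
from plan import *
rows(((.337,.073,.20),-170,62),((.36,.08,.24),-170,45),((.39,.088,.24),-170,25),((.42,.095,.24),-170,0),((.42,.095,.24),-160,0))
print('B from hover yaw -160')
rows(((.47,.115,.24),-130,0),((.52,.135,.24),-100,0),((.57,.155,.24),-85,0),start=((.42,.095,.24),-160,0))
print('C from yaw -85')
rows(((.60,.165,.24),-65,0),((.64,.18,.24),-35,0),((.671,.195,.20),-9.1,0),start=((.57,.155,.24),-85,0))
E
```

```text
[np.float64(-0.0443), np.float64(-0.0005), np.float64(-0.0216)] [np.float64(0.4), np.float64(-0.3), np.float64(0.2)]  dist 49 mm
   [np.float64(-0.0682), np.float64(-0.0032), np.float64(-0.0616)] [np.float64(0.3), np.float64(16.7), np.float64(0.2)]  dist 92 mm
   [np.float64(-0.0535), np.float64(-0.0056), np.float64(-0.0889)] [np.float64(0.3), np.float64(36.7), np.float64(0.3)]  dist 104 mm
   [np.float64(-0.039), np.float64(-0.0071), np.float64(-0.116)] [np.float64(0.2), np.float64(61.7), np.float64(0.4)]  dist 123 mm
   [np.float64(-0.039), np.float64(-0.0071), np.float64(-0.116)] [np.float64(-5.2), np.float64(61.6), np.float64(-8.6)]  dist 123 mm
B from hover yaw -160
   [np.float64(0.0538), np.float64(-0.0017), np.float64(0.0)] [np.float64(0.0), np.float64(0.0), np.float64(-30.0)]  dist 54 mm
   [np.float64(0.1077), np.float64(-0.0034), np.float64(0.0)] [np.float64(0.0), np.float64(0.0), np.float64(-60.0)]  dist 108 mm
   [np.float64(0.1615), np.float64(-0.0051), np.float64(0.0)] [np.float64(0.0), np.float64(0.0), np.float64(-75.0)]  dist 162 mm
C from yaw -85
   [np.float64(0.0073), np.float64(0.0308), np.float64(0.0)] [np.float64(0.0), np.float64(0.0), np.float64(-20.0)]  dist 32 mm
   [np.float64(0.0188), np.float64(0.0719), np.float64(0.0)] [np.float64(0.0), np.float64(0.0), np.float64(-50.0)]  dist 74 mm
   [np.float64(0.031), np.float64(0.1041), np.float64(0.04)] [np.float64(0.0), np.float64(0.0), np.float64(-75.9)]  dist 116 mm
```

move_arm([
  [-0.02, 0, -0.01, 0, 0, 0, 1],
  [-0.044, 0, -0.022, 0, 0, 0, 1],
  [-0.06, -0.002, -0.04, 0, 10, 0, 1],
  [-0.066, -0.003, -0.06, 0, 20.5, 0, 1],
  [-0.06, -0.004, -0.078, 0, 31, 0, 1],
  [-0.052, -0.005, -0.093, 0, 41.5, 0, 1],
  [-0.045, -0.006, -0.105, 0, 52, 0, 1],
  [-0.039, -0.007, -0.116, 0, 61.7, 0, 1],
])

```text
t: 18.15
tcp_pos: [0.4203, 0.095, 0.2406]
ee_rot: [3.129, 0.285, 0.008]
force: [0.4, 0.4, -2.1]
opening: 0.74
grip_force: 90.0
```

move_arm([
  [0.005, -0.001, 0, 0, 0, -5, 1],
  [0.02, -0.004, 0, 0, 0, -15, 1],
  [0.045, -0.01, 0, 0, 0, -25, 1],
  [0.07, -0.015, 0, 0, 0, -35, 1],
  [0.095, -0.02, 0, 0, 0, -45, 1],
  [0.12, -0.025, 0, 0, 0, -55, 1],
  [0.14, -0.03, 0, 0, 0, -65, 1],
  [0.158, -0.033, 0, 0, 0, -75, 1],
])

```text
t: 19.15
tcp_pos: [0.5695, 0.1562, 0.2394]
ee_rot: [-2.301, -2.137, 0.003]
force: [-0.5, -0.1, -2.7]
opening: 0.741
grip_force: 89.9
```

```bash
python3 - <<'E'
from plan import *
s=read_state(); print(s['t'],s['tcp_pos'],s['ee_rot'],s['force'],s['joint_pos'],s['joint_vel'])
rows(((.62,.175,.22),-60,0),((.671,.195,.10),-9.1,0))
E
```

```text
19.15 [0.569 0.156 0.239] [-2.301 -2.137  0.003] [-0.464 -0.143 -2.675] [ 0.076  0.102  1.705 -0.     1.337  0.15 ] [ 0.067  0.34  -0.363 -0.001  0.023 -1.312]
   [np.float64(0.0225), np.float64(0.049), np.float64(0.0193)] [np.float64(-0.1), np.float64(-0.0), np.float64(-34.2)]  dist 57 mm
   [np.float64(0.0463), np.float64(0.0987), np.float64(0.1391)] [np.float64(-0.1), np.float64(-0.1), np.float64(-85.1)]  dist 177 mm
```

move_arm([
  [0.005, 0.012, 0, 0, 0, -10, 1],
  [0.01, 0.025, 0.005, 0, 0, -20.5, 1],
  [0.017, 0.04, 0.01, 0, 0, -31, 1],
  [0.025, 0.055, 0.02, 0, 0, -41.5, 1],
  [0.033, 0.07, 0.035, 0, 0, -52, 1],
  [0.039, 0.085, 0.055, 0, 0, -62.5, 1],
  [0.044, 0.095, 0.08, 0, 0, -73, 1],
  [0.046, 0.098, 0.1, 0, 0, -83.5, 1],
])

```text
t: 20.15
tcp_pos: [0.6703, 0.194, 0.1381]
ee_rot: [-0.294, -3.125, 0.001]
force: [0.5, 0.3, -1.8]
opening: 0.742
grip_force: 89.9
```

move_arm([
  [0, 0, 0, 0, 0, -2.3, 1],
  [0, 0, 0, 0, 0, -2.3, 1],
  [0, 0, 0, 0, 0, -2.3, 1],
  [0, 0, 0, 0, 0, -2.3, 1],
  [0, 0, 0, 0, 0, -2.3, 1],
  [0, 0, 0, 0, 0, -2.3, 1],
  [0, 0, 0, 0, 0, -2.3, 1],
  [0, 0, 0, 0, 0, -2.3, 1],
])

```text
t: 21.15
tcp_pos: [0.6706, 0.1939, 0.1392]
ee_rot: [-0.241, -3.131, 0.001]
force: [0.1, 0.2, -0.8]
opening: 0.74
grip_force: 89.9
```

```bash
python3 - <<'E'
from plan import *
s=read_state(); print(s['t'],s['tcp_pos'],s['ee_rot'],s['force'])
rows(((.671,.195,.012),-9.1,0))
im=get_image('scene'); a=cv2.resize(im[100:260,190:400,::-1],None,fx=3,fy=3); cv2.imwrite('pics/s4.png',a)
E
```

```text
21.15 [0.671 0.194 0.139] [-0.241 -3.131  0.001] [ 0.136  0.172 -0.834]
   [np.float64(-0.0004), np.float64(0.0012), np.float64(0.1271)] [np.float64(-0.0), np.float64(-0.1), np.float64(0.3)]  dist 127 mm
```

View pics/s4.png

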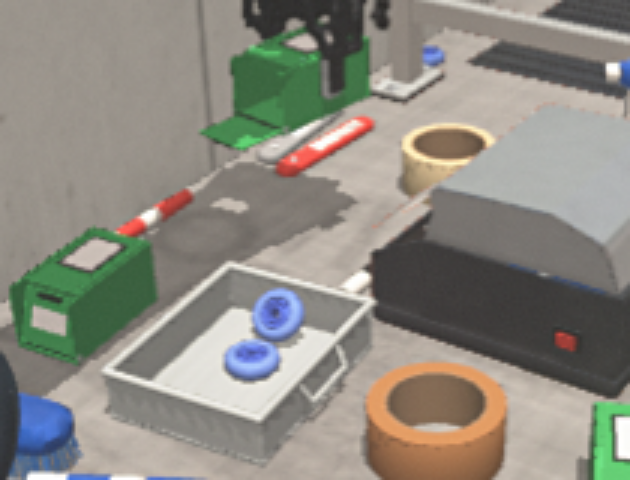

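The tray at (240,360) holds both blue wheels, and box A is level over its place with its front down. I lower and release it.

move_arm([
  [0, 0.001, 0.04, 0, 0, 0.3, 1],
  [0, 0.001, 0.075, 0, 0, 0.3, 1],
  [0, 0.001, 0.1, 0, 0, 0.3, 1],
  [0, 0.001, 0.115, 0, 0, 0.3, 1],
  [0, 0.001, 0.122, 0, 0, 0.3, 1],
  [0, 0.001, 0.1265, 0, 0, 0.3, 1],
  [0, 0.001, 0.1265, 0, 0, 0.3, 1],
  [0, 0.001, 0.1265, 0, 0, 0.3, 1],
])

```text
t: 22.2
tcp_pos: [0.6718, 0.1951, 0.0143]
ee_rot: [0.249, 3.13, 0.0]
force: [-0.2, 0.5, 2.8]
opening: 0.741
grip_force: 90.5
```

move_arm([
  [0, 0, 0, 0, 0, 0, 0],
  [0, 0, 0, 0, 0, 0, 0],
  [0, 0, 0, 0, 0, 0, 0],
  [0, 0, -0.03, 0, 0, 0, 0],
  [0, 0, -0.08, 0, 0, 0, 0],
  [0, 0, -0.14, 0, 0, 0, 0],
  [0, 0, -0.2, 0, 0, 0, 0],
  [0, 0, -0.24, 0, 0, 0, 0],
])

```text
t: 23.2
tcp_pos: [0.6718, 0.195, 0.2567]
ee_rot: [0.249, 3.129, 0.001]
force: [-0.2, 0.8, -0.4]
opening: 1.002
grip_force: 0.0
```

move_arm([
  [0.03, -0.02, 0, 0, 0, 10, 0],
  [0.07, -0.05, 0, 0, 0, 20, 0],
  [0.11, -0.08, 0, 0, 0, 30, 0],
  [0.14, -0.12, 0, 0, 0, 40, 0],
  [0.16, -0.17, 0, 0, 0, 50, 0],
  [0.163, -0.22, 0, 0, 0, 60, 0],
  [0.163, -0.27, 0, 0, 0, 70, 0],
  [0.163, -0.32, 0, 0, 0, 80, 0],
])

```text
t: 24.2
tcp_pos: [0.4589, -0.0967, 0.2534]
ee_rot: [-2.21, -2.233, 0.002]
force: [1.2, -0.4, -0.6]
opening: 1.001
grip_force: 0.0
```

```bash
python3 - <<'E'
from plan import *
s=read_state(); print(s['t'],s['tcp_pos'],s['joint_pos'])
rows(((.4345,-.253,.24),-155,0))
E
```

```text
24.2 [ 0.459 -0.097  0.253] [-0.45  -0.215  1.982 -0.001  1.375 -0.46 ]
   [np.float64(-0.156), np.float64(-0.026), np.float64(0.0135)] [np.float64(-0.0), np.float64(0.1), np.float64(65.6)]  dist 159 mm
```

move_arm([
  [-0.04, -0.007, 0, 0, 0, 10, 0],
  [-0.08, -0.014, 0, 0, 0, 20.5, 0],
  [-0.12, -0.02, 0.005, 0, 0, 31, 0],
  [-0.15, -0.026, 0.013, 0, 0, 41.5, 0],
  [-0.155, -0.026, 0.013, 0, 0, 52, 0],
  [-0.155, -0.026, 0.013, 0, 0, 62, 0],
  [-0.155, -0.026, 0.013, 0, 0, 65, 0],
  [-0.155, -0.026, 0.013, 0, 0, 65, 0],
])

```text
t: 25.2
tcp_pos: [0.4359, -0.2507, 0.2402]
ee_rot: [-3.061, -0.705, 0.003]
force: [-0.6, 0.3, 0.7]
opening: 0.999
grip_force: 0.0
```

```bash
python3 - <<'E'
from see import *
x=see((.4345,-.253,0,.43),'w3')
rows(((x[0],x[1],.012),np.degrees(x[3])-180,0)); print(read_state()['joint_vel'])
E
```

```text
25.2 [ 0.436 -0.251  0.24 ] [-3.061 -0.705  0.003] [-0.747 -0.114  1.918 -0.001  1.338  0.371]
[ 287  119   68  117 4779]
[ 0.434 -0.252 -0.008] 25.54003684235279 0.026971552219214042
   [np.float64(-0.0016), np.float64(0.0004), np.float64(0.2282)] [np.float64(-0.0), np.float64(0.1), np.float64(0.4)]  dist 228 mm
[ 0.     0.     0.001 -0.    -0.001 -0.001]
```

View pics/w3.png

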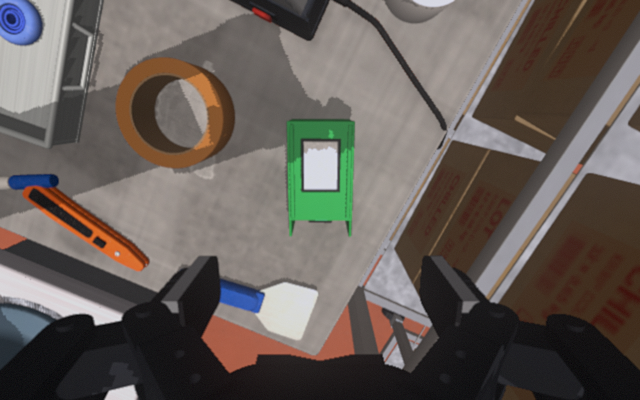

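C is centred at (320,180) with its front towards the bottom; the tape roll and the scraper are clear of it.

move_arm([
  [-0.0015, 0.0005, 0.05, 0, 0, 0.4, 0],
  [-0.0015, 0.0005, 0.1, 0, 0, 0.4, 0],
  [-0.0015, 0.0005, 0.15, 0, 0, 0.4, 0],
  [-0.0015, 0.0005, 0.195, 0, 0, 0.4, 0],
  [-0.0015, 0.0005, 0.218, 0, 0, 0.4, 0],
  [-0.0015, 0.0005, 0.228, 0, 0, 0.4, 0],
  [-0.0015, 0.0005, 0.228, 0, 0, 0.4, 0.2],
  [-0.0015, 0.0005, 0.228, 0, 0, 0.4, 0.5],
])

```text
t: 26.25
tcp_pos: [0.4353, -0.2526, 0.0135]
ee_rot: [3.062, 0.694, -0.001]
force: [-0.0, -0.5, -4.1]
opening: 0.742
grip_force: 88.3
```

move_arm([
  [0, 0, 0, 0, 0, 0, 1],
  [0, 0, 0, 0, 0, 0, 1],
  [0, 0, 0, 0, 0, 0, 1],
  [0, 0, 0, 0, 0, 0, 1],
  [0, 0, -0.005, 0, 0, 0, 1],
  [0, 0, -0.02, 0, 0, 0, 1],
  [0, 0, -0.04, 0, 0, 0, 1],
  [0, 0, -0.06, 0, 0, 0, 1],
])

```text
t: 27.25
tcp_pos: [0.4342, -0.2516, 0.0731]
ee_rot: [-3.064, -0.694, 0.003]
force: [-0.7, -0.6, -3.9]
opening: 0.736
grip_force: 88.7
```

move_arm([
  [0, 0, -0.02, 0, 0, 0, 1],
  [0, 0, -0.05, 0, 0, 0, 1],
  [0, 0, -0.08, 0, 0, 0, 1],
  [0, 0, -0.11, 0, 0, 0, 1],
  [0, 0, -0.14, 0, 0, 0, 1],
  [0, 0, -0.14, 0, 0, 0, 1],
  [0, 0, -0.14, 0, 0, 0, 1],
  [0, 0, -0.14, 0, 0, 0, 1],
])

```text
t: 28.25
tcp_pos: [0.4339, -0.251, 0.2102]
ee_rot: [-3.061, -0.693, 0.006]
force: [0.4, 0.8, -4.2]
opening: 0.739
grip_force: 89.0
```

```bash
python3 - <<'E'
from plan import *
F=[]
for i in range(3):
    im=get_image('top'); s=read_state(); F.append(s['force'])
print(np.mean(F,0),s['t'],s['opening'],s['tcp_pos'],s['joint_pos'])
cv2.imwrite('pics/t5.png',im[:,:,::-1])
# wheel positions in the tray
c=cam('top'); h=cv2.cvtColor(im,cv2.COLOR_RGB2HSV); m=cv2.inRange(h,(100,60,40),(135,255,255)); k=np.zeros_like(m); cv2.rectangle(k,(245,175),(325,270),255,-1); m&=k
n,l,st,ce=cv2.connectedComponentsWithStats(m)
for a,b in zip(st[1:],ce[1:]):
    if a[4]>20: print(a,onz(c,b,.015))
start=(s['tcp_pos'],-154.5,0)
print('hover'); rows(((.44,-.10,.212),-110,0),((.43,.0,.212),-74.5,0))
print('2'); rows(((.42,.095,.212),5,0),start=((.43,.0,.212),-74.5,0))
print('tilt'); 
def tcp(th,tip,az):
    t=np.radians(th); f=np.array([np.cos(np.radians(az)),np.sin(np.radians(az)),0]); ux=-f*np.cos(t)+[0,0,np.sin(t)]; uz=f*np.sin(t)+np.array([0,0,np.cos(t)])
    return tip+.104*ux+.007*uz
h0=np.array([.42,.092,.225]); e=tcp(55,np.array([.385,.08,.065]),8); print(e)
rows(*[(h0*(1-k/55)+e*k/55,8,-k) for k in (24,45,55)],start=(h0,8,0))
E
```

```text
[-0.3   -0.272 -4.29 ] 28.4 0.7401015808300918 [ 0.434 -0.251  0.211] [-0.75  -0.086  1.947 -0.001  1.283  0.376]
[271 188  19  18 265] [0.493 0.101 0.015]
[275 210  19  19 272] [0.44  0.091 0.015]
hover
   [np.float64(0.0703), np.float64(-0.1343), np.float64(-0.0008)] [np.float64(-0.2), np.float64(0.1), np.float64(-44.5)]  dist 152 mm
   [np.float64(0.1044), np.float64(-0.2288), np.float64(-0.0007)] [np.float64(-0.2), np.float64(0.0), np.float64(-80.0)]  dist 252 mm
2
   [np.float64(0.0942), np.float64(0.0158), np.float64(0.0)] [np.float64(0.0), np.float64(0.0), np.float64(-79.5)]  dist 96 mm
tilt
[0.332 0.072 0.154]
   [np.float64(0.0394), np.float64(-0.0031), np.float64(0.0309)] [np.float64(-0.0), np.float64(24.0), np.float64(0.0)]  dist 50 mm
   [np.float64(0.0738), np.float64(-0.0057), np.float64(0.0579)] [np.float64(-0.0), np.float64(45.0), np.float64(0.0)]  dist 94 mm
   [np.float64(0.0902), np.float64(-0.007), np.float64(0.0708)] [np.float64(0.0), np.float64(55.0), np.float64(0.0)]  dist 115 mm
```

C weighs 4.3 N, so it is loaded. I carry it to the tray, turned so that its front points away from the robot.

move_arm([
  [0.005, -0.01, 0, 0, 0, -4, 1],
  [0.02, -0.035, 0, 0, 0, -12, 1],
  [0.035, -0.07, 0, 0, 0, -22, 1],
  [0.055, -0.105, 0, 0, 0, -32, 1],
  [0.075, -0.145, 0, 0, 0, -42, 1],
  [0.09, -0.18, 0, 0, 0, -52, 1],
  [0.1, -0.21, 0, 0, 0, -62, 1],
  [0.104, -0.229, 0, 0, 0, -72, 1],
])

```text
t: 29.4
tcp_pos: [0.4295, 0.0011, 0.2117]
ee_rot: [-2.061, -2.368, 0.002]
force: [0.6, -0.5, -3.7]
opening: 0.738
grip_force: 88.6
```

move_arm([
  [0.02, 0, 0, 0, 0, -10, 1],
  [0.035, 0, -0.004, 0, 0, -20, 1],
  [0.05, -0.002, -0.008, 0, 0, -30, 1],
  [0.06, -0.003, -0.011, 0, 0, -40, 1],
  [0.068, -0.005, -0.015, 0, 0, -50, 1],
  [0.074, -0.008, -0.015, 0, 0, -60, 1],
  [0.078, -0.009, -0.015, 0, 0, -70, 1],
  [0.078, -0.009, -0.015, 0, 0, -80, 1],
])

```text
t: 30.4
tcp_pos: [0.4106, 0.0761, 0.2267]
ee_rot: [-0.058, -3.139, 0.0]
force: [-1.0, -0.3, -4.8]
opening: 0.74
grip_force: 88.6
```

move_arm([
  [0, 0, 0, 0, 0, -8, 1],
  [0, 0, 0, 0, 0, -8, 1],
  [0, 0, 0, 0, 0, -8, 1],
  [0, 0, 0, 0, 0, -8, 1],
  [0, 0, 0, 0, 0, -8, 1],
  [0, 0, 0, 0, 0, -8, 1],
  [0, 0, 0, 0, 0, -8, 1],
  [0, 0, 0, 0, 0, -8, 1],
])

```text
t: 31.4
tcp_pos: [0.4109, 0.0758, 0.2271]
ee_rot: [0.151, -3.136, 0.0]
force: [0.6, -0.6, -3.3]
opening: 0.742
grip_force: 88.6
```

```bash
python3 - <<'E'
from plan import *
s=read_state(); print(s['t'],s['tcp_pos'],s['ee_rot'],s['joint_pos'])
h0=s['tcp_pos']; e=np.array([.321,.056,.149])
rows(*[(h0*(1-k/55)+e*k/55,6,-k) for k in (8,24,40,45,55)])
E
```

```text
31.4 [0.411 0.076 0.227] [ 0.151 -3.136  0.   ] [-0.09  -0.335  2.125 -0.     1.353 -1.757]
   [np.float64(0.0133), np.float64(-0.0016), np.float64(0.0114)] [np.float64(0.0), np.float64(7.9), np.float64(-0.5)]  dist 18 mm
   [np.float64(0.0398), np.float64(-0.0048), np.float64(0.0342)] [np.float64(0.1), np.float64(23.9), np.float64(-0.5)]  dist 53 mm
   [np.float64(0.0663), np.float64(-0.008), np.float64(0.0569)] [np.float64(0.2), np.float64(39.9), np.float64(-0.5)]  dist 88 mm
   [np.float64(0.0746), np.float64(-0.0091), np.float64(0.064)] [np.float64(0.2), np.float64(44.9), np.float64(-0.5)]  dist 99 mm
   [np.float64(0.0912), np.float64(-0.0111), np.float64(0.0783)] [np.float64(0.2), np.float64(54.9), np.float64(-0.5)]  dist 121 mm
```

move_arm([
  [0.0133, -0.0016, 0.0114, 0, 8, 0, 1],
  [0.0265, -0.003, 0.0228, 0, 16, 0, 1],
  [0.0398, -0.0048, 0.0342, 0, 24, 0, 1],
  [0.053, -0.0064, 0.0456, 0, 32, 0, 1],
  [0.06, -0.007, 0.051, 0, 36, 0, 1],
  [0.0663, -0.008, 0.057, 0, 40, 0, 1],
  [0.0705, -0.0085, 0.0605, 0, 42.5, 0, 1],
  [0.0746, -0.009, 0.064, 0, 45, 0, 1],
])

```text
t: 32.4
tcp_pos: [0.3376, 0.0596, 0.1633]
ee_rot: [0.113, -2.351, 0.047]
force: [-0.8, -0.7, -3.5]
opening: 0.739
grip_force: 89.8
```

move_arm([
  [0.0005, 0, 0.006, 0, 3, 0, 1],
  [0.001, 0, 0.012, 0, 6, 0, 1],
  [0.002, 0, 0.02, 0, 10, 0, 1],
  [0.002, 0, 0.02, 0, 10, 0, 1],
  [0.002, 0, 0.02, 0, 10, 0, 1],
  [0.002, 0, 0.02, 0, 10, 0, 1],
  [0.004, 0, 0.02, 0, 13, 0, 1],
  [0.006, 0, 0.019, 0, 17, 0, 1],
])

```text
t: 33.4
tcp_pos: [0.3199, 0.0579, 0.1546]
ee_rot: [0.099, -2.054, 0.06]
force: [-0.3, 0.0, -1.9]
opening: 0.741
grip_force: 90.1
```

```bash
python3 - <<'E'
from plan import *
im=get_image('scene'); cv2.imwrite('pics/s6.png',cv2.resize(im[130:310,150:390,::-1],None,fx=2.5,fy=2.5))
F=[]
for i in range(3):
    get_image('top'); s=read_state(); F.append(s['force'])
print(np.mean(F,0),s['t'],s['tcp_pos'],s['joint_pos'])
rows(((.321,.056,.20),6,-62),((.35,.06,.24),6,-45),((.41,.075,.24),6,0))
E
```

```text
[-0.023 -0.12  -1.604] 33.6 [0.32  0.058 0.154] [-0.061  0.31   1.919 -0.152  1.987 -1.707]
   [np.float64(0.0403), np.float64(-0.0021), np.float64(-0.0224)] [np.float64(0.4), np.float64(-0.1), np.float64(-0.2)]  dist 46 mm
   [np.float64(0.0619), np.float64(-0.0009), np.float64(-0.067)] [np.float64(0.4), np.float64(-17.1), np.float64(-0.3)]  dist 91 mm
   [np.float64(0.0333), np.float64(0.0083), np.float64(-0.121)] [np.float64(0.3), np.float64(-62.1), np.float64(-0.4)]  dist 126 mm
```

View pics/s6.png

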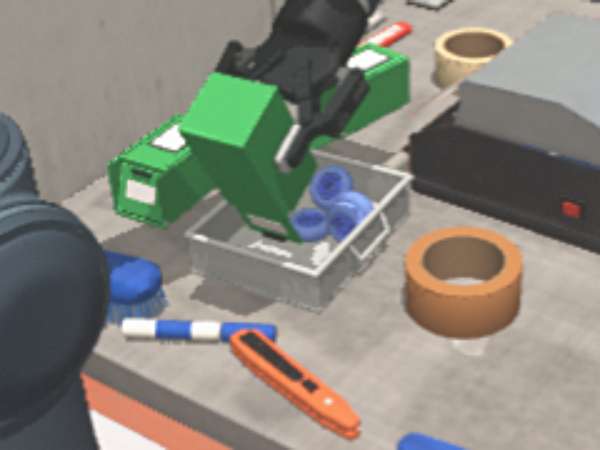

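The box is empty and the blue wheels are gathered in the tray around (335,205). I raise it, level it and return C.

move_arm([
  [0.02, -0.001, -0.01, 0, 0, 0, 1],
  [0.04, -0.002, -0.022, 0, 0, 0, 1],
  [0.055, -0.002, -0.043, 0, -10, 0, 1],
  [0.06, -0.001, -0.065, 0, -20.5, 0, 1],
  [0.055, 0.001, -0.082, 0, -31, 0, 1],
  [0.048, 0.003, -0.097, 0, -41.5, 0, 1],
  [0.04, 0.006, -0.11, 0, -52, 0, 1],
  [0.033, 0.008, -0.121, 0, -62.1, 0, 1],
])

```text
t: 34.6
tcp_pos: [0.4105, 0.0749, 0.2408]
ee_rot: [-0.151, 3.131, -0.0]
force: [-0.2, 0.4, -1.4]
opening: 0.741
grip_force: 90.0
```

move_arm([
  [0, -0.002, 0, 0, 0, 5, 1],
  [-0.002, -0.01, 0, 0, 0, 15, 1],
  [-0.004, -0.018, 0, 0, 0, 25, 1],
  [-0.006, -0.026, 0, 0, 0, 35, 1],
  [-0.008, -0.034, 0, 0, 0, 45, 1],
  [-0.01, -0.042, 0, 0, 0, 55, 1],
  [-0.012, -0.05, 0, 0, 0, 65, 1],
  [-0.014, -0.057, 0, 0, 0, 75, 1],
])

```text
t: 35.6
tcp_pos: [0.429, 0.0192, 0.2399]
ee_rot: [-1.798, -2.576, 0.001]
force: [-0.2, -1.0, -2.1]
opening: 0.74
grip_force: 90.1
```

```bash
python3 - <<'E'
from plan import *
s=read_state(); print(s['t'],s['tcp_pos'],s['ee_rot'],s['joint_pos'],s['force'])
rows(((.434,-.252,.16),-154.5,0))
E
```

```text
35.6 [0.429 0.019 0.24 ] [-1.798 -2.576  0.001] [-0.221 -0.314  2.086 -0.     1.37  -0.573] [-0.199 -0.988 -2.089]
   [np.float64(-0.2563), np.float64(-0.0887), np.float64(0.0799)] [np.float64(-0.0), np.float64(0.0), np.float64(84.7)]  dist 283 mm
```

move_arm([
  [-0.01, -0.003, 0, 0, 0, 10, 1],
  [-0.03, -0.01, 0, 0, 0, 20.5, 1],
  [-0.06, -0.02, 0, 0, 0, 31, 1],
  [-0.1, -0.034, 0.005, 0, 0, 41.5, 1],
  [-0.145, -0.05, 0.015, 0, 0, 52, 1],
  [-0.19, -0.066, 0.03, 0, 0, 62.5, 1],
  [-0.23, -0.08, 0.05, 0, 0, 73, 1],
  [-0.256, -0.089, 0.08, 0, 0, 83.5, 1],
])

```text
t: 36.6
tcp_pos: [0.4359, -0.2538, 0.1604]
ee_rot: [3.055, 0.722, 0.002]
force: [0.7, -0.5, -1.1]
opening: 0.742
grip_force: 90.1
```

move_arm([
  [0, 0, 0, 0, 0, 0.5, 1],
  [0, 0, 0, 0, 0, 0.5, 1],
  [0, 0, 0, 0, 0, 0.5, 1],
  [0, 0, 0, 0, 0, 0.5, 1],
  [0, 0, 0, 0, 0, 0.5, 1],
  [0, 0, 0, 0, 0, 0.5, 1],
  [0, 0, 0, 0, 0, 0.5, 1],
  [0, 0, 0, 0, 0, 0.5, 1],
])

```text
t: 37.6
tcp_pos: [0.4358, -0.2516, 0.1599]
ee_rot: [3.058, 0.72, -0.0]
force: [-0.5, 0.8, -1.5]
opening: 0.74
grip_force: 90.0
```

```bash
python3 - <<'E'
from plan import *
s=read_state(); print(s['t'],s['tcp_pos'],s['ee_rot'])
rows(((.4343,-.2518,.012),-154.5,0))
E
```

```text
37.6 [ 0.436 -0.252  0.16 ] [ 3.058  0.72  -0.   ]
   [np.float64(-0.0014), np.float64(-0.0005), np.float64(0.1479)] [np.float64(0.0), np.float64(0.0), np.float64(1.0)]  dist 148 mm
```

move_arm([
  [-0.001, 0, 0.045, 0, 0, 1, 1],
  [-0.0014, -0.0005, 0.09, 0, 0, 1, 1],
  [-0.0014, -0.0005, 0.12, 0, 0, 1, 1],
  [-0.0014, -0.0005, 0.135, 0, 0, 1, 1],
  [-0.0014, -0.0005, 0.143, 0, 0, 1, 1],
  [-0.0014, -0.0005, 0.1475, 0, 0, 1, 1],
  [-0.0014, -0.0005, 0.1475, 0, 0, 1, 1],
  [-0.0014, -0.0005, 0.1475, 0, 0, 1, 1],
])

```text
t: 38.6
tcp_pos: [0.4351, -0.2525, 0.0134]
ee_rot: [3.062, 0.693, 0.002]
force: [0.4, -0.1, 0.3]
opening: 0.74
grip_force: 90.0
```

move_arm([
  [0, 0, 0, 0, 0, 0, 0],
  [0, 0, 0, 0, 0, 0, 0],
  [0, 0, 0, 0, 0, 0, 0],
  [0, 0, -0.03, 0, 0, 0, 0],
  [0, 0, -0.08, 0, 0, 0, 0],
  [0, 0, -0.14, 0, 0, 0, 0],
  [0, 0, -0.2, 0, 0, 0, 0],
  [0, 0, -0.24, 0, 0, 0, 0],
])

```text
t: 39.6
tcp_pos: [0.4349, -0.2523, 0.2559]
ee_rot: [3.061, 0.693, 0.004]
force: [0.8, -0.4, -0.4]
opening: 1.005
grip_force: 0.0
```

```bash
python3 - <<'E'
from plan import *
s=read_state(); print(s['t'],s['tcp_pos'],s['force'])
im=get_image('top'); a=cv2.resize(im[90:290,180:470,::-1],None,fx=1.6,fy=1.6)
im=get_image('scene'); b=cv2.resize(im[120:320,180:450,::-1],None,fx=1.6,fy=1.6)
o=np.vstack([a[:, :430],b[:, :430]]) if 0 else np.vstack([a,cv2.resize(b,(a.shape[1],280))])
cv2.imwrite('pics/fin.png',o[:600]); print(o.shape)
for l in ('tape_roll','label_roll','marker_red','marker_black'):
    print(l,[onz(cam('top'),r['pixel'],0)[:2] for r in spot_point('top',l)[:1]])
E
```

```text
39.6 [ 0.435 -0.252  0.256] [ 0.798 -0.37  -0.365]
(600, 464, 3)
tape_roll [array([ 0.428, -0.092])]
label_roll [array([0.431, 0.08 ])]
marker_red [array([0.583, 0.332])]
marker_black [array([0.648, 0.088])]
```

View pics/fin.png

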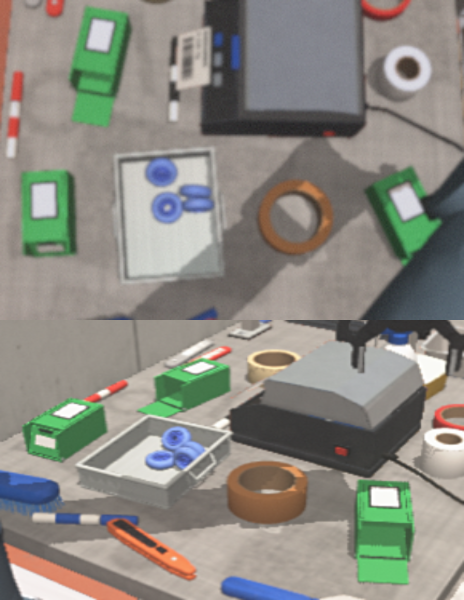

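All four blue wheels are in the tray, around (178,190) in the top half. Boxes A and C stand level in place with their fronts down, B is shut, and the bystanders have not moved.

```bash
python3 -c "
from station import *
print(hand_in())"
```

```text
the job is handed in; nothing more can be done
None
```

The job is handed in: all four wheels are in the tray, the two loaded boxes (back left and right) stand level in their places with fronts down, and the empty box (front left) is back shut; it took about 40 s of the 72 s allowed, and the verdict was not shown.

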